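Prop the drying-box door on its stay

ROBOT

A 6-joint arm with a two-finger parallel gripper is mounted at the origin on a cart in front of the work surface, level with it; the furniture and walls round the work are solid. World frame = base frame: x ahead of the robot, y to its left, z up, the work surface at z = 0. Lengths are in m, angles in rad, forces in N, time in s.
With the tool pointing down it reaches from about 0.325 to 0.9 m from the base axis. Payload 6.1 kg.
Tool frame: the origin (TCP) lies at the very end of the fingers, on their centre line; the grasp point (between the pads) lies 19 mm behind it (arm.grip_point_offset is the distance from the TCP to the grasp point, in m); z points along the fingers, y is the direction in which the jaws open and shut (so a half turn about z gives the same grasp; the last joint's range is limited). The gripper opens to 87 mm and grips with 3 to 60 N. Pads are 19 mm wide; open, the fingers measure 117 mm over their backs; the gripper's body (75 mm by 190 mm) begins 51 mm behind the grasp point.
Start: joints at [-1.433, 0.22, 1.526, -0, 1.395, -0.126], TCP at [0.163, -0.603, 0.223] pointing down, gripper open.
Joint ranges: [-2.98, 2.98], [-0.91, 2.08], [0.09, 2.57], [-1.24, 4.39], [0.2, 2.65], [-2.68, 2.68]. Speed limits (rad/s): [2.57, 2.57, 3.01, 3.14, 3.14, 3.14].

INTERFACE

Orientations are given as a rotation vector (axis times angle).
In Python, from workcell import arm, vision, spotter gives the robot as it stands. The module is installed in compiled form; this text tells all that it offers.
- The arm moves only by the shell command python3 -m inch 'ROWS' [OPENING] [FORCE]. ROWS is JSON, one flat list of numbers, 6 for each row, row after row: the shift along the world's x, y, z in m, then the turn, a rotation vector about the world's x, y, z in degrees. A call has 1 to 20 rows; each row shifts and turns the commanded pose from where the row before left it; what a row does not reach is not made up. A row lasts 1/12 s, in which the tool goes at most 41.7 mm and 7.16 degrees, less where a joint would pass 70% of its speed; a pose out of reach is approached as far as the arm can. A call is refused whole if a number of a shift passes 0.0417 or a number of a turn 7.16, either way. A call with a gripper value outside its range is refused whole. OPENING is the gripper's target within -1 to 1 (shut at 1, half-way at 0, fully open at -1), set as the call begins (- or left out, the last holds). The fingers move at their own pace and stop on an object; FORCE is the grip in N (left out, the last holds). Time passes only in rows, so rows that do not move let the fingers close. It gives the time, the measured TCP pose, the force and the opening at its end, in the units of the state.
- arm.get_obs(): the state, without advancing time (a new reading comes with each control period).
- vision.get_image(name): name is "scene" or "top"; returns a dict with "img" (384x512x3 uint8, red, green, blue), "intrinsics" (3x3 intrinsics, pixels), "xyz" and "attitude" of the camera in the world. Camera axes: x right, y down, z forward; pixel columns grow to the right and rows downward; lengths in m; the calibration is good to about 2 mm. A picture is of the moment at which its call begins. There is no depth.
- arm.job_done(): hands the job in, once; it reports no verdict.
Trained networks look in a picture, given as the dict that the camera call returned (one of the last four; its "shot" number tells which), for a name from the list of things; names that differ only in an ending like _2 or _b are one class to them, and where a whole thing is asked for, a point or a joint stands for the part that bears it (a point fixed in the world has none). Each returns a list of dicts, best first, with "confidence" (0 to 1); they miss things now and then, are a little off and sometimes report something else, mostly with a low value. They report only what shows in the picture. A call takes as long as a camera call.
- spotter.cut_out(query, picture): "region" (384x512 bool, what is visible of it).
- spotter.mark_of(query, picture): "xyz" ([x, y, z] in m, in world coordinates, good to about 4 mm: a listed point, or the origin of a listed thing).
The state is a dict: "t": time; "joints": joint angles; "qvel": joint speeds; "joint_efforts": joint torques, N m; "tcp_pos": TCP position; "tool_rot": TCP orientation; "contact_force": force on the tool from outside, world axes, zero at the start; "moment": the same for the moment, N m; "gripper_width": opening from 0.0 (shut) to 1.0 (fully open).
Only numpy, scipy, OpenCV 4.12 (cv2) and the standard library are available. Lean on these libraries where they do the work, as an engineer would, in place of code of your own. Each camera call takes 0.05 s, during which the arm holds its last target.

TASK

Prop the drying box's door open on the middle hole of its stay: take the stay arm by its knob, lift it, draw the door open with it, and drop the middle hole over the upright peg on the roof until the bar lies fully down and level, then let go so that the peg alone holds the door. The peg may be clamped anywhere along its slot, so feel for it gently, never forcing the bar down on the peg, and leave the jar, tile, pot and rubber rib where they are.

Things in the scene. Friction and masses are not known exactly. Their poses are not given: they have to be found in the camera images.
- drying_box: Plywood box, 200 x 200 x 130 mm high, fixed to the table; origin at the centre of its underside, x to its back, y to its left (seen from the robot), z up. Its front is closed by the door, its flat roof is at z = 130. It does not move.
- peg_plate: Dark steel block, 84 (along x) x 30 x 18 mm, fixed on the box's roof behind the door; origin at the centre of its underside (on the roof), axes parallel to the box's. The origin is 52 mm behind and 150 mm right of the door hinge axis. A slot along x in its top holds the peg.
- door (a joint): Door opening angle, 0 closed, grows as the door's free edge swings out towards the robot. Range 0 to 1.2 rad. The door is 196 mm wide and 12 mm thick, its top edge level with the roof (128 mm); a spring pulls it shut (about 0.13 N m closed, 0.23 N m at 0.4 rad, so about 1.5 N at the stay's pivot), so it stays open only if held.
- door_hinge (a point): Point on the upright hinge axis of the door, at the box's front left corner, at roof height: (-107, 100, 130) mm in the box's frame. Fixed.
- stay_arm: Flat aluminium bar, 26 x 5 mm, about 0.11 kg, on a pivot on the door's top edge, 150 mm from the hinge axis. Origin on the pivot in the bar's underside, 20.5 mm above the roof; x along the bar to its tail, z up. It swivels freely at the pivot and its tail lifts freely up to 0.8 rad; a stop holds it level. It starts level, turned to the left of the peg, the door shut.
- middle_hole (a point): Centre, in the bar's underside, of the middle one of three 12 mm holes on the bar's centre line at 60, 106 and 152 mm from the pivot. Bar level and fully down: 20.5 mm above the peg plate's origin. Where the bar lies on top of the peg its underside is 13.5 mm higher.
- knob (a point): Middle of the upright round wooden knob on the bar's tail, 188 mm from the pivot, 22 mm above the bar's underside. It is 16 mm across, 9 to 46 mm above the underside (19 mm across at its top). Gripped from above here it can turn and tilt between the fingers; moving it moves the door through the pivot.
- jar: Bystander: underglaze jar with a screw cap, 55 mm across, 83 mm high, on the table right of the door; origin at the centre of its underside.
- tile: Bystander: small upright L-shaped test tile, 34 x 44 x 61 mm, on the table right of the box, behind the pot; origin at its underside.
- pot: Bystander: small white pot with a black lid, 52 mm across, 43 mm high, on the table right of the box; origin at the centre of its underside.
- rib: Bystander: red rubber kidney, 41 x 78 x 5 mm, lying on the back of the box's roof; origin at the centre of its underside.
- slot (a point): Centre of the slot, on the plate's top. An upright steel peg, 8 mm across with a tapered tip 16 mm above this point, is clamped in the slot: on its centre line (y = 0) up to 20 mm from this point along x, never exactly at it. Where is not reported: it must be seen or felt. The peg is slender: keep the load on it well under 25 N.

How it is judged:
At the end, for the whole second after the job is handed in: The stay arm's middle hole is over the peg: the hole's centre is within 23 mm along the slot and 7 mm across it of the peg plate's centre, its underside within 4 mm of its level, fully down height; arm and door are at rest (under 0.02 m/s, 0.05 rad/s) (x of middle_hole in the frame of peg_plate between -0.023 and 0.023 m and y of middle_hole in the frame of peg_plate between -0.007 and 0.007 m and z of middle_hole in the frame of peg_plate below 0.0245 m and linear speed of stay_arm below 0.02 m/s and velocity of joint door between -0.05 and 0.05 rad/s); the robot touches nothing.
It fails at once if the stay arm is pressed against the peg with more than 25 N (contact force between stay_arm and peg_plate above 25 N).
It fails at once if a bystander (jar, tile, pot or rib) is moved by more than 15 mm (distance of any of jar, tile, pot, rib from where it was at the start of the episode above 0.015 m).
It also fails if it takes over 70 s, if anything falls off the work surface, if the arm or the gripper's body presses on something with over 40 N, if the wrist force passes 120 N, or if a joint passes its speed limit or range.

## Working session

There is one attempt and no reset: what is moved stays moved. The work goes in short steps, Python scripts to look and compute and a shell command to move; the robot and the scene stay as the last step left them, time stands still between calls to the robot, and variables do not carry over. Pictures are saved under pics/ and viewed, and the job is handed in when it is done.

```bash
mkdir -p pics; cat > h.py <<'E'
from workcell import arm, vision, spotter
import numpy as np, cv2
def snap(n,tag):
    p=vision.get_image(n); cv2.imwrite(f'pics/{tag}.png',p['img'][:,:,::-1]); return p
def marks(p,names):
    for q in names:
        r=spotter.mark_of(q,p)
        print(q,[(np.round(d['xyz'],4).tolist(),round(d['confidence'],2)) for d in r[:2]])
E
python3 - <<'E'
from h import *
o=arm.get_obs(); print({k:np.round(v,3).tolist() for k,v in o.items()}, arm.grip_point_offset)
for n in ['scene','top']:
    p=snap(n,n+'0'); print(n,p['xyz'],p['attitude'],p['intrinsics'])
    marks(p,['drying_box','peg_plate','slot','door_hinge','stay_arm','middle_hole','knob','jar','tile','pot','rib'])
E
```

```text
{'t': 0.0, 'joints': [-1.433, 0.221, 1.528, -0.0, 1.395, -0.126], 'qvel': [0.001, 0.001, 0.0, -0.001, -0.001, 0.001], 'joint_efforts': [0.002, -49.46, -38.738, 0.07, 0.057, -0.0], 'tcp_pos': [0.163, -0.603, 0.221], 'tool_rot': [-3.112, -0.413, 0.0], 'contact_force': [0.545, -0.07, 0.004], 'moment': [-0.032, -0.046, 0.07], 'gripper_width': 0.998} 0.0187
scene [ 0.26553829 -0.64685666  0.74575323] [-2.33920155  0.69626552 -0.27283585] [[372.95073474   0.         255.21951162]
 [  0.         372.95073474 193.49194095]
 [  0.           0.           1.        ]]
drying_box [([0.6308, -0.1392, -0.0035], 0.6)]
peg_plate [([0.5673, -0.1819, 0.1283], 0.77)]
slot [([0.5673, -0.181, 0.1474], 0.59)]
door_hinge [([0.6839, -0.314, 0.0035], 0.67), ([0.545, -0.023, 0.1284], 0.64)]
stay_arm [([0.5133, -0.1716, 0.1473], 0.9), ([0.5801, -0.295, -0.0039], 0.29)]
middle_hole [([0.5926, -0.0954, 0.1553], 0.63), ([0.6484, -0.0374, 0.1708], 0.51)]
knob []
jar [([0.471, -0.2689, 0.0013], 0.96)]
tile [([0.6814, -0.3106, 0.0031], 0.62)]
pot [([0.5824, -0.2946, -0.0022], 0.65)]
rib [([0.7005, -0.1656, 0.1305], 0.83), ([0.5895, -0.092, 0.15], 0.74)]
top [ 0.41594561 -0.188076    0.97956656] [-2.10654375  2.13865234 -0.20455273] [[466.01675051   0.         251.13907348]
 [  0.         466.01675051 189.64913123]
 [  0.           0.           1.        ]]
drying_box [([0.6293, -0.1417, 0.0001], 0.89)]
peg_plate [([0.5639, -0.176, 0.1285], 0.86)]
slot [([0.5665, -0.1837, 0.1463], 0.87), ([0.5818, -0.2936, -0.0003], 0.36)]
door_hinge [([0.5429, -0.021, 0.1276], 0.58)]
stay_arm [([0.5129, -0.1709, 0.1505], 0.73)]
middle_hole [([0.5883, -0.0974, 0.1509], 0.58)]
knob [([0.6486, -0.0374, 0.1723], 0.57)]
jar [([0.4706, -0.2713, 0.0037], 0.76)]
tile [([0.6811, -0.3137, 0.0018], 0.76)]
pot [([0.5821, -0.2966, 0.003], 0.68)]
rib []
```

View pics/scene0.png

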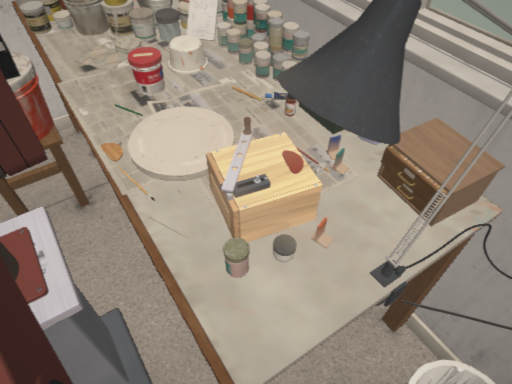

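View pics/top0.png

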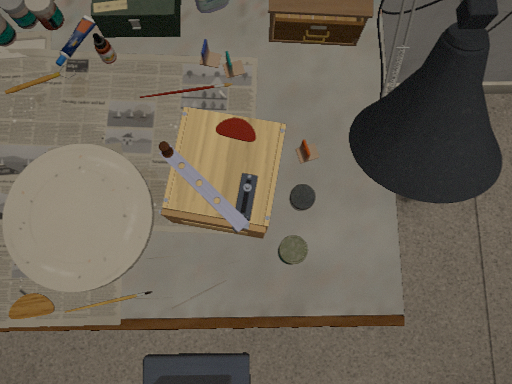

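```bash
python3 - <<'E'
from h import *
for n,(u,v,w,h) in {'top':(150,95,150,150),'scene':(195,110,140,130)}.items():
    im=cv2.imread(f'pics/{n}0.png')[v:v+h,u:u+w]
    cv2.imwrite(f'pics/{n}0z.png',cv2.resize(im,None,fx=4,fy=4,interpolation=cv2.INTER_CUBIC))
E
```

```text
(no output)
```

View pics/top0z.png

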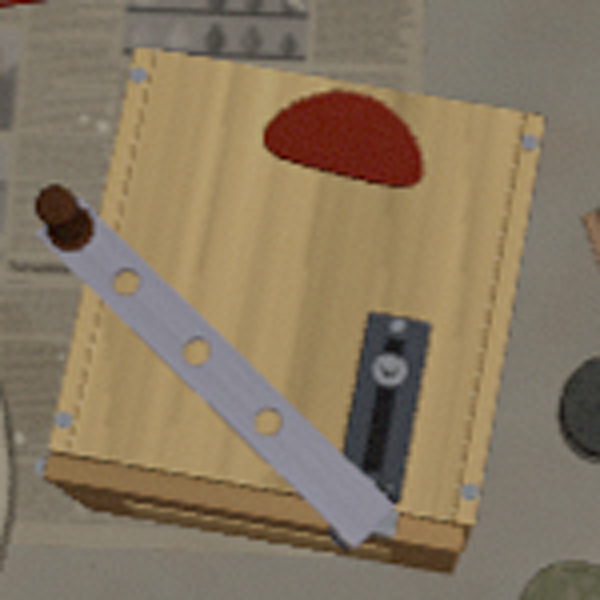

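View pics/scene0z.png

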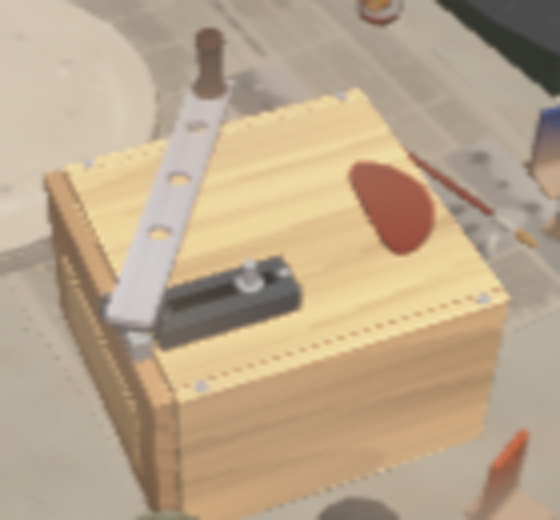

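```bash
cat >> h.py <<'E'
from scipy.spatial.transform import Rotation as R
def unp(p,uv,z):
    K=p['intrinsics']; M=R.from_rotvec(p['attitude']).as_matrix()
    d=M@np.linalg.inv(K)@np.array([uv[0],uv[1],1.]); c=np.array(p['xyz']); return c+d*(z-c[2])/d[2]
def proj(p,X):
    K=p['intrinsics']; M=R.from_rotvec(p['attitude']).as_matrix()
    q=K@(M.T@(np.array(X)-p['xyz'])); return q[:2]/q[2]
E
python3 - <<'E'
from h import *
t=vision.get_image('top'); s=vision.get_image('scene')
zt=lambda a,b:(150+(a+.5)/4-.5,95+(b+.5)/4-.5); zs=lambda a,b:(195+(a+.5)/4-.5,110+(b+.5)/4-.5)
f=lambda n,x:print(n,np.round(x,4))
f('BL',unp(t,zt(137,47),.13));f('BR',unp(t,zt(545,118),.13))
f('sBL',unp(s,zs(358,88),.13));f('sBR',unp(s,zs(508,298),.13));
for z in (.148,.156,.164): f('peg',unp(t,zt(390,370),z));f('pegs',unp(s,zs(250,275),z))
f('plate back corners',[unp(t,zt(370,312),.148),unp(t,zt(430,322),.148),unp(t,zt(345,484),.148),unp(t,zt(400,500),.148)])
yaw=-10.8*np.pi/180
for n,zz,p in(('t',zt,t),):
    f('knobtop',unp(p,zt(57,203),.13+.0205+.046)); f('knobbase',unp(p,zt(70,230),.13+.0205+.009))
    f('holes',[unp(p,zt(*a),.1525) for a in((126,281),(197,352),(267,422))])
f('sknobtop',unp(s,zs(209,38),.1965)); f('sholes',[unp(s,zs(*a),.1525) for a in((197,125),(179,178),(160,232))])
f('K',[spotter.mark_of('knob',t)[0]['xyz']])
E
```

```text
BL [ 0.7443 -0.0643  0.13  ]
BR [ 0.7056 -0.2594  0.13  ]
sBL [ 0.7449 -0.0624  0.13  ]
sBR [ 0.707  -0.2565  0.13  ]
peg [ 0.5806 -0.1839  0.148 ]
pegs [ 0.5854 -0.177   0.148 ]
peg [ 0.5791 -0.1839  0.156 ]
pegs [ 0.5811 -0.1833  0.156 ]
peg [ 0.5775 -0.1839  0.164 ]
pegs [ 0.5768 -0.1896  0.164 ]
plate back corners [[ 0.6078 -0.1751  0.148 ]
 [ 0.6027 -0.2024  0.148 ]
 [ 0.5287 -0.1629  0.148 ]
 [ 0.5211 -0.1875  0.148 ]]
knobtop [ 0.6474 -0.04    0.1965]
knobbase [ 0.6455 -0.0392  0.1595]
holes [[ 0.623  -0.064   0.1525]
 [ 0.5894 -0.0966  0.1525]
 [ 0.5567 -0.1282  0.1525]]
sknobtop [ 0.646  -0.0404  0.1965]
sholes [[ 0.625  -0.0592  0.1525]
 [ 0.5913 -0.0932  0.1525]
 [ 0.5589 -0.1252  0.1525]]
K [[ 0.6497 -0.038   0.1728]]
```

```bash
python3 - <<'E'
from h import *
t=vision.get_image('top'); s=vision.get_image('scene')
for z in np.arange(.2,.65,.05):
    print(round(z,2),*[np.round(unp(t,a,z)[:2],2) for a in((350,140),(425,202),(500,150))],'|',*[np.round(unp(s,a,z)[:2],2) for a in((280,85),(398,142))])
E
```

```text
0.2 [ 0.65 -0.36] [ 0.54 -0.49] [ 0.63 -0.62] | [0.79 0.03] [ 0.88 -0.3 ]
0.25 [ 0.64 -0.35] [ 0.53 -0.47] [ 0.62 -0.6 ] | [ 0.75 -0.03] [ 0.83 -0.33]
0.3 [ 0.62 -0.34] [ 0.52 -0.45] [ 0.6  -0.57] | [ 0.7  -0.09] [ 0.77 -0.36]
0.35 [ 0.61 -0.33] [ 0.52 -0.43] [ 0.59 -0.54] | [ 0.65 -0.16] [ 0.71 -0.39]
0.4 [ 0.59 -0.32] [ 0.51 -0.41] [ 0.57 -0.51] | [ 0.6  -0.22] [ 0.66 -0.42]
0.45 [ 0.58 -0.31] [ 0.5  -0.39] [ 0.56 -0.48] | [ 0.55 -0.28] [ 0.6  -0.46]
0.5 [ 0.56 -0.3 ] [ 0.49 -0.37] [ 0.55 -0.46] | [ 0.5  -0.34] [ 0.54 -0.49]
0.55 [ 0.55 -0.29] [ 0.48 -0.35] [ 0.53 -0.43] | [ 0.45 -0.4 ] [ 0.49 -0.52]
0.6 [ 0.53 -0.27] [ 0.48 -0.33] [ 0.52 -0.4 ] | [ 0.41 -0.47] [ 0.43 -0.55]
```

```bash
python3 -m inch '[0,0.02,0.04,0,0,0, 0.027,0.031,0.01,0,0,5, 0.027,0.031,0,0,0,5, 0.027,0.031,0,0,0,5, 0.027,0.031,0,0,0,5, 0.027,0.031,0,0,0,5, 0.027,0.031,0,0,0,4.5, 0.027,0.031,0,0,0,0, 0.027,0.031,0,0,0,0, 0.027,0.031,0,0,0,0, 0.027,0.031,0,0,0,0]' -1 20
```

```text
t: 2.37
tcp_pos: [0.4336, -0.2735, 0.2701]
tool_rot: [2.906, 1.192, 0.001]
contact_force: [1.2, -0.4, -0.5]
gripper_width: 1.001
```

```bash
python3 -m inch '[0.0268,0.0292,0,0,0,0, 0.0268,0.0292,0,0,0,0, 0.0268,0.0292,0,0,0,0, 0.0268,0.0292,0,0,0,0, 0.0268,0.0292,0,0,0,0, 0.0268,0.0292,0,0,0,0, 0.0268,0.0292,0,0,0,0, 0.0264,0.0296,0,0,0,0, 0,0,-0.02,0,0,0, 0,0,-0.02,0,0,0, 0,0,0,0,0,0]' -1
python3 - <<'E'
from h import *
for n in('scene','top'):
    p=snap(n,n+'1'); c=p['img']; u,v=map(int,proj(p,[.647,-.04,.2])); print(u,v)
    marks(p,['knob'])
    im=c[max(0,v-60):v+60,max(0,u-75):u+75,::-1]; cv2.imwrite(f'pics/{n}1z.png',cv2.resize(im,None,fx=4,fy=4))
E
```

```text
t: 3.28
tcp_pos: [0.6445, -0.0398, 0.2244]
tool_rot: [-2.902, -1.193, 0.01]
contact_force: [-0.9, -0.6, -1.5]
gripper_width: 0.997
247 117
knob [([0.6516, -0.0364, 0.1708], 0.93)]
163 145
knob [([0.647, -0.0368, 0.1719], 0.77)]
```

View pics/scene1z.png

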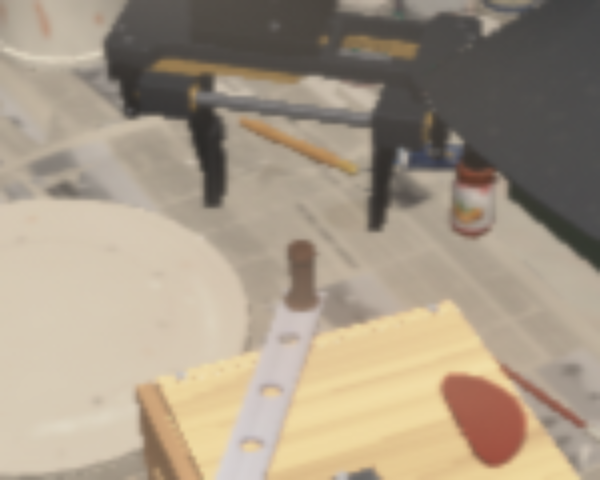

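View pics/scene1.png

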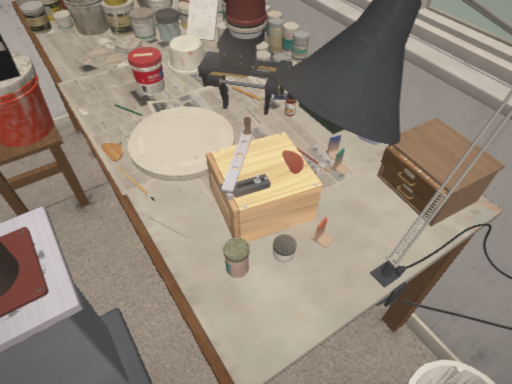

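View pics/top1.png

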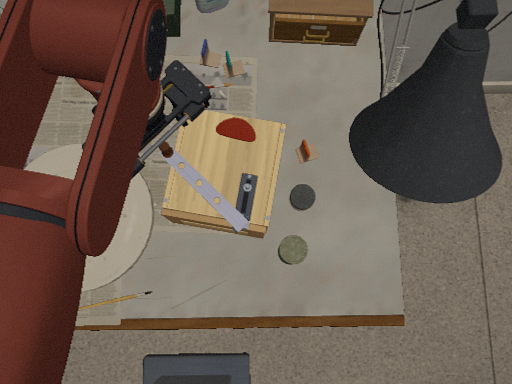

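```bash
python3 -m inch '[0.002,0.001,-0.02,0,0,0, 0,0,-0.025,0,0,0, 0,0,-0.022,0,0,0, 0,0,0,0,0,0]' -1
python3 -m inch '[0,0,0,0,0,0, 0,0,0,0,0,0, 0,0,0,0,0,0, 0,0,0,0,0,0, 0,0,0,0,0,0, 0,0,0,0,0,0, 0,0,0,0,0,0, 0,0,0,0,0,0, 0,0,0,0,0,0, 0,0,0,0,0,0, 0,0,0,0,0,0, 0,0,0,0,0,0]' 1 20
```

```text
t: 3.82
tcp_pos: [0.6462, -0.0405, 0.1591]
tool_rot: [-2.904, -1.19, 0.008]
contact_force: [-0.9, -0.8, -0.6]
gripper_width: 1.0
t: 4.82
tcp_pos: [0.6485, -0.0402, 0.1626]
tool_rot: [-2.906, -1.192, 0.0]
contact_force: [-0.5, -0.2, 0.2]
gripper_width: 0.181
```

```bash
cat > plan.py <<'E'
import numpy as np
Y=np.radians(-11.2); Rm=np.array([[np.cos(Y),-np.sin(Y)],[np.sin(Y),np.cos(Y)]])
O=np.array([.6285,-.1410]); H=O+Rm@np.array([-.107,.1])
def piv(th): return H+Rm@(.150*np.array([-np.sin(th),-np.cos(th)]))
def knob(th,psi,phi,g=.0305):
    r=.188*np.cos(phi)-g*np.sin(phi); z=.188*np.sin(phi)+g*np.cos(phi)
    p=piv(th); return np.r_[p+r*np.array([np.cos(psi),np.sin(psi)]),.1505+z-.019]
def hole(th,psi,d=.106): return piv(th)+d*np.array([np.cos(psi),np.sin(psi)])
def solve(k,phi,g=.0305):
    from scipy.optimize import fsolve
    return fsolve(lambda v:knob(v[0],v[1],phi,g)[:2]-k,[.1,.3])
def solvehole(k):
    from scipy.optimize import fsolve
    return fsolve(lambda v:hole(v[0],v[1])-k,[.27,-.24])
E
python3 - <<'E'
from h import *; from plan import *
print(np.round(arm.get_obs()['joints'],2))
d=np.array([.6485,-.0402])-piv(0); psi0=np.arctan2(d[1],d[0]); print(np.hypot(*d),np.degrees(psi0),piv(0))
plate=O+Rm@np.array([-.055,-.05]); peg=plate+Rm@np.array([.0138,0]); print('plate',plate,'peg',peg)
th,ps=solvehole(peg); print(th,np.degrees(ps))
W=[(0,psi0,0),(0,psi0,.11),(0,psi0,.22),(th/2,psi0,.22),(th,psi0,.22)]+[(th,psi0+(ps-psi0)*a,.22) for a in np.linspace(.125,1,8)]+[(th,ps,f) for f in(.16,.12,.08,.04,0)]
p=None
for w in W:
    k=knob(*w); print(np.round(w,3),np.round(k,4), '' if p is None else np.round(1000*(k-p),1)); p=k
E
```

```text
[-0.18  0.32  1.52  0.    1.3   0.61]
0.1865335270031049 43.781607395817105 [ 0.51382608 -0.16926468]
plate [ 0.56483575 -0.17936487] peg [ 0.57837293 -0.1820453 ]
0.270347091891232 -14.14622630468477
[0.    0.764 0.   ] [ 0.6496 -0.0392  0.162 ] 
[0.    0.764 0.11 ] [ 0.6463 -0.0423  0.1825] [-3.2 -3.1 20.5]
[0.    0.764 0.22 ] [ 0.6415 -0.0469  0.2023] [-4.8 -4.6 19.8]
[0.135 0.764 0.22 ] [ 0.6219 -0.0417  0.2023] [-19.6   5.3   0. ]
[0.27  0.764 0.22 ] [ 0.6032 -0.0338  0.2023] [-18.7   7.9   0. ]
[0.27  0.638 0.22 ] [ 0.6176 -0.0509  0.2023] [ 14.4 -17.1   0. ]
[0.27  0.511 0.22 ] [ 0.6298 -0.0696  0.2023] [ 12.1 -18.7   0. ]
[0.27  0.385 0.22 ] [ 0.6395 -0.0897  0.2023] [  9.7 -20.1   0. ]
[0.27  0.259 0.22 ] [ 0.6465 -0.1109  0.2023] [  7.1 -21.2   0. ]
[0.27  0.132 0.22 ] [ 0.6509 -0.1328  0.2023] [  4.3 -21.9   0. ]
[0.27  0.006 0.22 ] [ 0.6524 -0.1551  0.2023] [  1.5 -22.3   0. ]
[ 0.27  -0.121  0.22 ] [ 0.6511 -0.1774  0.2023] [ -1.3 -22.3   0. ]
[ 0.27  -0.247  0.22 ] [ 0.647  -0.1994  0.2023] [ -4.1 -22.    0. ]
[ 0.27  -0.247  0.16 ] [ 0.6508 -0.2003  0.1916] [  3.8  -1.  -10.7]
[ 0.27  -0.247  0.12 ] [ 0.653  -0.2009  0.1843] [ 2.2 -0.6 -7.3]
[ 0.27  -0.247  0.08 ] [ 0.6549 -0.2013  0.1769] [ 1.9 -0.5 -7.4]
[ 0.27  -0.247  0.04 ] [ 0.6566 -0.2018  0.1695] [ 1.6 -0.4 -7.4]
[ 0.27  -0.247  0.   ] [ 0.6579 -0.2021  0.162 ] [ 1.3 -0.3 -7.5]
```

```bash
python3 -m inch '[-0.0015,-0.0015,0.010,0,0,0, -0.0017,-0.0016,0.0105,0,0,0, -0.0023,-0.0022,0.010,0,0,0, -0.0025,-0.0024,0.0098,0,0,0, 0,0,0,0,0,0, 0,0,0,0,0,0]' 1 20
```

```text
t: 5.32
tcp_pos: [0.6397, -0.0494, 0.2042]
tool_rot: [2.906, 1.19, -0.002]
contact_force: [-4.1, -3.1, -3.2]
gripper_width: 0.183
```

```bash
python3 -m inch '[-0.0065,0.0018,0,0,0,0, -0.0065,0.0018,0,0,0,0, -0.0066,0.0017,0,0,0,0, -0.0062,0.0026,0,0,0,0, -0.0062,0.0026,0,0,0,0, -0.0063,0.0027,0,0,0,0, 0,0,0,0,0,0, 0,0,0,0,0,0]' 1 20
python3 - <<'E'
from h import *
for n in('scene','top'):
    p=snap(n,n+'2'); c=p['img']; u,v=map(int,proj(p,[.58,-.13,.15]))
    im=c[max(0,v-70):v+70,max(0,u-90):u+90,::-1]; cv2.imwrite(f'pics/{n}2z.png',cv2.resize(im,None,fx=4,fy=4))
E
```

```text
t: 5.98
tcp_pos: [0.602, -0.0344, 0.2032]
tool_rot: [2.906, 1.193, 0.0]
contact_force: [1.7, -0.3, -0.2]
gripper_width: 0.18
```

View pics/scene2z.png

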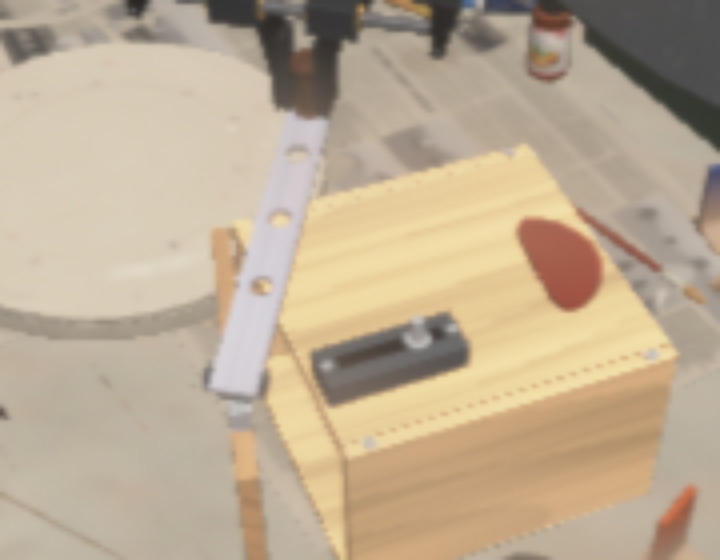

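View pics/top2z.png

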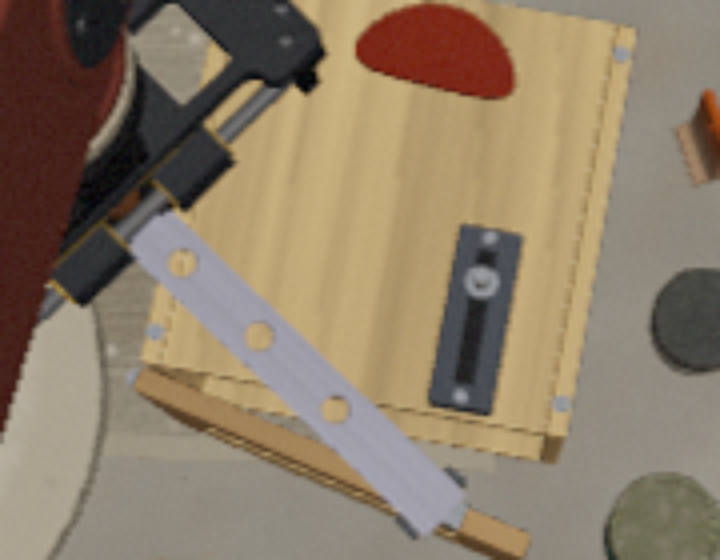

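```bash
python3 - <<'E'
from h import *
for n,f in(('top',14),('scene',14)):
    p=vision.get_image(n); c=p['img']; u,v=map(int,proj(p,[.572,-.181,.15])); print(n,u-20,v-20)
    cv2.imwrite(f'pics/{n}3z.png',cv2.resize(c[v-20:v+20,u-20:u+20,::-1],None,fx=f,fy=f,interpolation=cv2.INTER_CUBIC))
E
```

```text
top 225 171
scene 233 161
```

View pics/top3z.png

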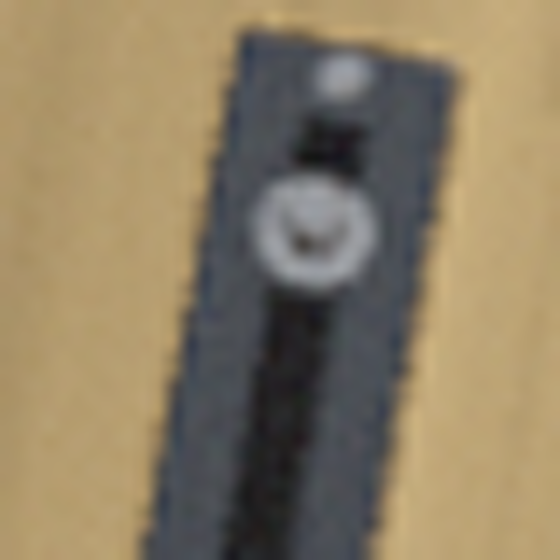

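View pics/scene3z.png

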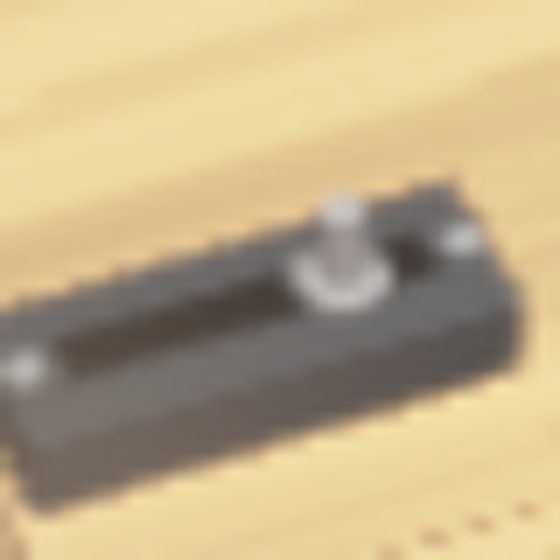

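```bash
python3 - <<'E'
from h import *; from plan import *
t=vision.get_image('top'); s=vision.get_image('scene')
zt=lambda a,b:np.array((225+(a+.5)/14-.5,171+(b+.5)/14-.5)); zs=lambda a,b:np.array((233+(a+.5)/14-.5,161+(b+.5)/14-.5))
def bx(n,X): X=np.array(X); print(n,np.round(X[:2],4),'box',np.round(1000*Rm.T@(X[:2]-O)-[-55,-50],1))
bx('t washer',unp(t,zt(314,232),.149)); bx('s washer',unp(s,zs(342,280),.149)); bx('s tip',unp(s,zs(343,207),.163))
bx('t screwB',unp(t,zt(345,75),.149)); bx('s screwB',unp(s,zs(462,240),.149)); bx('s screwF',unp(s,zs(25,370),.149))
u0,v0=map(int,proj(t,[.58,-.13,.15])); y0=max(0,v0-70);x0=max(0,u0-90)
z2=lambda a,b:((a+.5)/4-.5+x0,(b+.5)/4-.5+y0)
bx('t screwF',unp(t,z2(460,397),.149)); bx('t screwB2',unp(t,z2(490,238),.149))
for c in((460,225),(523,235),(430,402),(492,414)): bx('corner',unp(t,z2(*c),.148))
# holes
from scipy.optimize import fsolve
print(np.round(arm.get_obs()['tcp_pos'],4))
k=arm.get_obs()['tcp_pos'][:2]; th,ps=solve(k,.22); print(th,ps)
for d in(.06,.106,.152):
    X=np.r_[hole(th,ps,d*np.cos(.22)),.1505+d*np.sin(.22)+.004]; print(d,np.round(proj(t,X),1),'pred px; ')
print([np.round(z2(*a),1) for a in((336,408),(260,335),(182,262))])
E
```

```text
t washer [ 0.5805 -0.1836] box [16.2 -1.1]
s washer [ 0.581 -0.183] box [16.5 -0.5]
s tip [ 0.5823 -0.1811] box [17.4  1.7]
t screwB [ 0.6013 -0.1879] box [37.4 -1.3]
s screwB [ 0.6016 -0.1861] box [37.4  0.5]
s screwF [ 0.5294 -0.1724] box [-36.1  -0. ]
t screwF [ 0.528  -0.1733] box [-37.3  -1.2]
t screwB2 [ 0.6009 -0.1878] box [37.  -1.3]
corner [ 0.6074 -0.1742] box [40.7 13.4]
corner [ 0.6023 -0.2029] box [ 41.3 -15.8]
corner [ 0.5261 -0.1598] box [-41.8  11.7]
corner [ 0.5202 -0.1875] box [-42.2 -16.7]
[ 0.6025 -0.0347  0.2029]
0.29341353267886594 0.7445121247602291
0.06 [208.1 222. ] pred px; 
0.106 [190.2 202.7] pred px; 
0.152 [172.1 183.2] pred px; 
[array([210.6, 218.6]), array([191.6, 200.4]), array([172.1, 182.1])]
```

```bash
python3 - <<'E'
from h import *; from plan import *
from scipy.optimize import least_squares
t=vision.get_image('top'); s=vision.get_image('scene')
def off(p): 
    u0,v0=map(int,proj(p,[.58,-.13,.15])); return np.array([max(0,u0-90),max(0,v0-70)])
T=[(np.array(a)+.5)/4-.5+off(t) for a in((336,408),(260,335),(182,262))]
S=[(np.array(a)+.5)/4-.5+off(s) for a in((261,286),(280,218),(299,153))]
D=(.06,.106,.152)
def pts(v):
    px,py,psi,phi=v; return [np.array([px+d*np.cos(phi)*np.cos(psi)-.0025*np.sin(phi)*np.cos(psi),py+d*np.cos(phi)*np.sin(psi)-.0025*np.sin(phi)*np.sin(psi),.1505+d*np.sin(phi)+.0025]) for d in D]
def res(v):
    P=pts(v); return np.concatenate([proj(t,P[i])-T[i] for i in range(3)]+[proj(s,P[i])-S[i] for i in range(3)])
r=least_squares(res,[.49,-.16,.74,.22]); print(r.x,np.round(r.fun,1))
d=r.x[:2]-H; print('hinge dist',np.hypot(*d),'box',Rm.T@d, 'knob',r.x[:2]+(.188*np.cos(r.x[3])-.03*np.sin(r.x[3]))*np.array([np.cos(r.x[2]),np.sin(r.x[2])]))
marks(t,['stay_arm','middle_hole','knob']);marks(s,['stay_arm','middle_hole','knob'])
E
```

```text
[ 0.48121925 -0.16020011  0.80225421  0.24918929] [-0.2  0.1 -0.2  0.1  0.1 -0.1  0.3  0.4  0.2  0.1 -0.2 -0.2]
hinge dist 0.15125408896760026 box [-0.03374649 -0.14744143] knob [ 0.60271688 -0.03453591]
stay_arm [([0.478, -0.1596, 0.1507], 0.81)]
middle_hole [([0.5529, -0.0884, 0.1739], 0.71), ([0.5824, -0.2956, 0.0025], 0.59)]
knob [([0.6073, -0.0273, 0.2097], 0.6)]
stay_arm [([0.4801, -0.1586, 0.1466], 0.88), ([0.5466, -0.0237, 0.1276], 0.58)]
middle_hole [([0.5529, -0.084, 0.175], 0.9)]
knob [([0.6077, -0.0324, 0.2122], 0.79)]
```

```bash
cat > path.py <<'E'
from h import *; from plan import *
peg=O+Rm@(np.array([-.055,-.05])+[.0163,-.0005])
th,ps=solvehole(peg); print('peg',peg,th,ps)
E
python3 - <<'E'
from path import *
g=.026
W=[(.2238,.8023,.249)]+[(.2238+(th-.2238)*a,.8023+(ps-.8023)*a,.249) for a in np.linspace(.1,1,10)]+[(th,ps,f) for f in(.2,.16,.12,.08,.04,0)]
p=None
for w in W:
    k=knob(*w,g); print(np.round(w,3),np.round(k,4), '' if p is None else np.round(1000*(k-p),1)); p=k
E
```

```text
peg [ 0.5807282  -0.18302137] 0.253151078236727 -0.24531634168913607
[0.224 0.802 0.249] [ 0.6041 -0.0327  0.203 ] 
[0.227 0.698 0.249] [ 0.6162 -0.046   0.203 ] [ 12.1 -13.3   0. ]
[0.23  0.593 0.249] [ 0.6269 -0.0606  0.203 ] [ 10.7 -14.5   0. ]
[0.233 0.488 0.249] [ 0.636  -0.0762  0.203 ] [  9.1 -15.6   0. ]
[0.236 0.383 0.249] [ 0.6433 -0.0927  0.203 ] [  7.4 -16.5   0. ]
[0.238 0.278 0.249] [ 0.6489 -0.1099  0.203 ] [  5.6 -17.2   0. ]
[0.241 0.174 0.249] [ 0.6526 -0.1276  0.203 ] [  3.7 -17.8   0. ]
[0.244 0.069 0.249] [ 0.6545 -0.1457  0.203 ] [  1.8 -18.1   0. ]
[ 0.247 -0.036  0.249] [ 0.6544 -0.1639  0.203 ] [ -0.1 -18.2   0. ]
[ 0.25  -0.141  0.249] [ 0.6524 -0.1821  0.203 ] [ -2.  -18.1   0. ]
[ 0.253 -0.245  0.249] [ 0.6484 -0.2     0.203 ] [ -3.9 -17.9   0. ]
[ 0.253 -0.245  0.2  ] [ 0.6516 -0.2008  0.1943] [ 3.2 -0.8 -8.7]
[ 0.253 -0.245  0.16 ] [ 0.6539 -0.2013  0.1871] [ 2.3 -0.6 -7.2]
[ 0.253 -0.245  0.12 ] [ 0.6559 -0.2019  0.1798] [ 2.  -0.5 -7.3]
[ 0.253 -0.245  0.08 ] [ 0.6577 -0.2023  0.1724] [ 1.7 -0.4 -7.4]
[ 0.253 -0.245  0.04 ] [ 0.6591 -0.2026  0.165 ] [ 1.4 -0.4 -7.4]
[ 0.253 -0.245  0.   ] [ 0.6603 -0.2029  0.1575] [ 1.2 -0.3 -7.5]
```

```bash
python3 -m inch '[0.012,-0.0133,0,0,0,-6, 0.0107,-0.0145,0,0,0,-6, 0.0091,-0.0156,0,0,0,-6, 0.0074,-0.0165,0,0,0,-6, 0.0056,-0.0172,0,0,0,-6, 0.0037,-0.0178,0,0,0,-6, 0.0018,-0.0181,0,0,0,-6, 0,-0.0182,0,0,0,-6, -0.002,-0.0175,0,0,0,-6, -0.003,-0.0165,0,0,0,-6, 0,0,0,0,0,0, 0,0,0,0,0,0]' 1 20
python3 - <<'E'
from h import *
for n in('scene','top'):
    p=snap(n,n+'4'); c=p['img']; u,v=map(int,proj(p,[.58,-.18,.15]));print(u-50,v-50)
    im=c[v-50:v+50,u-50:u+50,::-1]; cv2.imwrite(f'pics/{n}4z.png',cv2.resize(im,None,fx=6,fy=6,interpolation=cv2.INTER_CUBIC))
E
```

```text
t: 7.68
tcp_pos: [0.6473, -0.2008, 0.2027]
tool_rot: [-3.113, 0.421, 0.001]
contact_force: [1.0, 0.6, -0.5]
gripper_width: 0.18
205 129
194 137
```

View pics/scene4z.png

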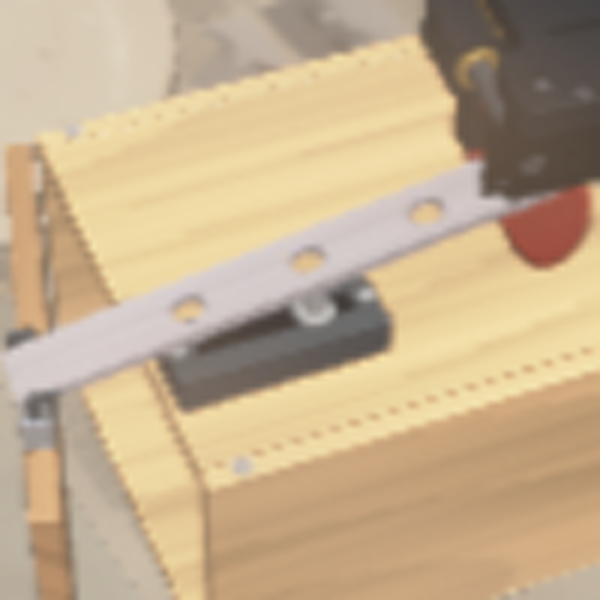

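View pics/top4z.png

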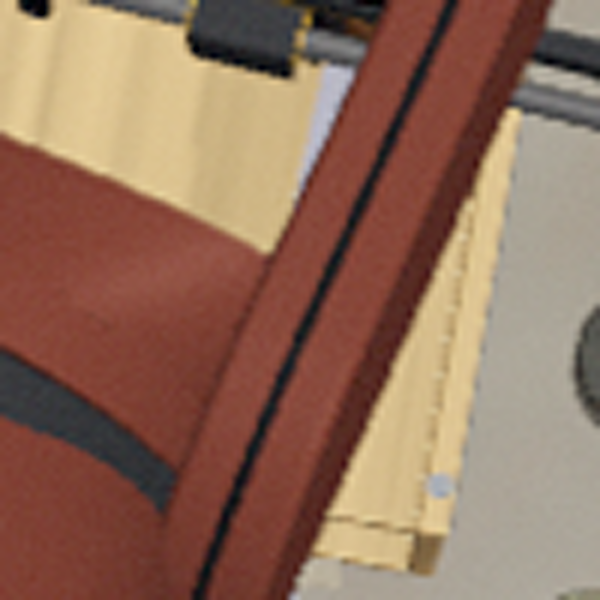

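```bash
cat > fit.py <<'E'
from path import *
from scipy.optimize import least_squares
def fit(S,obs,g=.026,wt=1/.001):
    s=vision.get_image('scene')
    def P(v):
        p=piv(v[0]); e=np.array([np.cos(v[1]),np.sin(v[1])]); c,q=np.cos(v[2]),np.sin(v[2])
        return [np.r_[p+(d*c-.0025*q)*e,.1505+d*q+.0025*c] for d in(.06,.106,.152)]
    def res(v):
        return np.concatenate([(proj(s,x)-y)/.5 for x,y in zip(P(v),S)]+[(knob(*v,g)[:2]-obs['tcp_pos'][:2])*wt])
    r=least_squares(res,[th,ps,.2]); v=r.x
    print('fit th,psi,phi',np.round(v,4),'target',np.round([th,ps],4),'res',np.round(r.fun,1))
    h=hole(v[0],v[1],.106*np.cos(v[2])); print('hole in plate',1000*(Rm.T@(h-O)-[-.055,-.05]),'after pure drop',1000*(Rm.T@(hole(v[0],v[1])-O)-[-.055,-.05]))
    k=knob(*v,g)
    for f in (v[2],.2,.16,.12,.08,.04,0):
        n=knob(th,ps,f,g); print(round(f,3),'d from now',np.round(1000*(n-k),1))
    return v
E
python3 - <<'E'
from fit import *
S=[(np.array(a)+.5)/6-.5+[205,129] for a in((188,308),(308,259),(428,211))]
fit(S,arm.get_obs())
E
```

```text
peg [ 0.5807282  -0.18302137] 0.253151078236727 -0.24531634168913607
fit th,psi,phi [ 0.2515 -0.2487  0.241 ] target [ 0.2532 -0.2453] res [-0.4  0.4 -0.7 -0.1 -1.1 -0.9  1.6 -1.3]
hole in plate [13.45883767 -0.75356095] after pure drop [16.5181902  -0.91646463]
0.241 d from now [-0.1  0.7  0. ]
0.2 d from now [ 2.6  0.  -7.3]
0.16 d from now [  4.9  -0.6 -14.5]
0.12 d from now [  6.9  -1.1 -21.8]
0.08 d from now [  8.6  -1.5 -29.2]
0.04 d from now [ 10.1  -1.9 -36.6]
0 d from now [ 11.2  -2.1 -44.1]
```

```bash
python3 -m inch '[0.0026,0,-0.0073,0,0,0, 0.0023,-0.0006,-0.0072,0,0,0, 0.0007,-0.0002,-0.0024,0,0,0, 0,0,0,0,0,0, 0,0,0,0,0,0]' 1 10
python3 - <<'E'
from h import *
for n in('scene',):
    p=snap(n,n+'5'); c=p['img']; u,v=205,129
    im=c[v:v+100,u:u+100,::-1]; cv2.imwrite(f'pics/{n}5z.png',cv2.resize(im,None,fx=6,fy=6,interpolation=cv2.INTER_CUBIC))
E
```

```text
t: 8.25
tcp_pos: [0.653, -0.2002, 0.1853]
tool_rot: [-3.113, 0.42, 0.002]
contact_force: [1.3, 0.4, -0.5]
gripper_width: 0.183
```

View pics/scene5z.png

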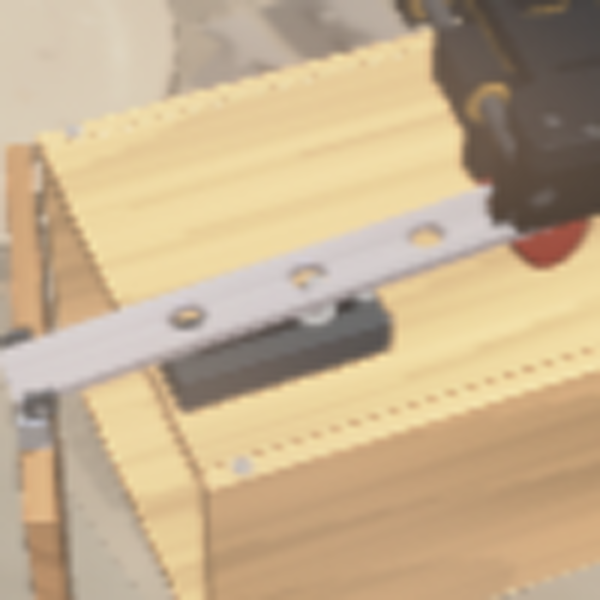

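```bash
python3 - <<'E'
from fit import *
S=[(np.array(a)+.5)/6-.5+[205,129] for a in((187,316),(307,275),(427,235))]
fit(S,arm.get_obs())
p=vision.get_image('scene'); print((proj(p,np.r_[peg,.163])-[205,129]+.5)*6-.5)
c=p['img'];cv2.imwrite('pics/s5c.png',cv2.resize(c[161:191,240:275,::-1],None,fx=20,fy=20,interpolation=cv2.INTER_CUBIC))
E
```

```text
peg [ 0.5807282  -0.18302137] 0.253151078236727 -0.24531634168913607
fit th,psi,phi [ 0.2613 -0.2441  0.1485] target [ 0.2532 -0.2453] res [-0.2  0.8 -0.   0.2 -0.4 -0.7  0.5 -0.4]
hole in plate [ 1.39632590e+01 -5.51897366e-03] after pure drop [15.12821415 -0.06221707]
0.148 d from now [ 1.  -0.7  0. ]
0.2 d from now [-1.9 -0.   9.3]
0.16 d from now [ 0.4 -0.6  2.1]
0.12 d from now [ 2.4 -1.1 -5.2]
0.08 d from now [  4.2  -1.5 -12.6]
0.04 d from now [  5.6  -1.9 -20. ]
0 d from now [  6.8  -2.2 -27.5]
[314.18777102 285.34838867]
```

View pics/s5c.png

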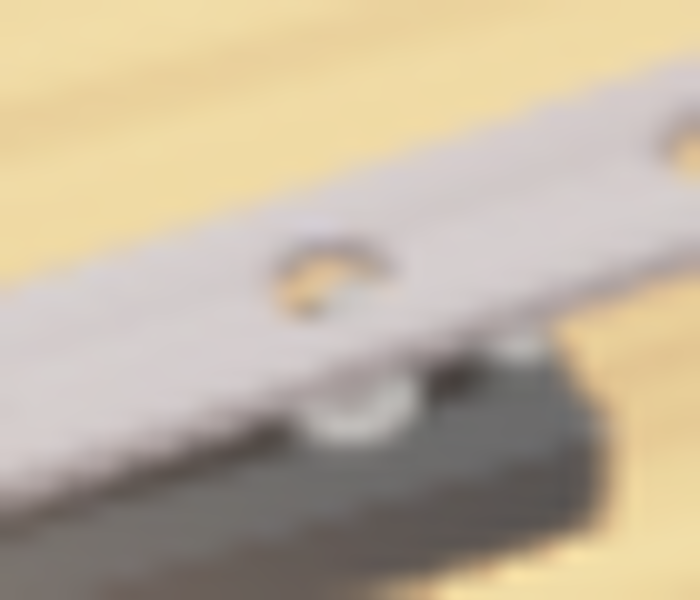

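```bash
python3 -m inch '[0.0012,-0.0006,0,0,0,0, 0.0004,-0.0002,-0.0017,0,0,0, 0.0004,-0.0002,-0.0018,0,0,0, 0.0004,-0.0001,-0.0017,0,0,0, 0,0,0,0,0,0, 0,0,0,0,0,0]' 1 8
python3 - <<'E'
from h import *
p=snap('scene','scene6');c=p['img'];cv2.imwrite('pics/s6c.png',cv2.resize(c[161:191,240:275,::-1],None,fx=20,fy=20,interpolation=cv2.INTER_CUBIC))
o=arm.get_obs();print(o['contact_force'],o['moment'])
E
```

```text
t: 8.9
tcp_pos: [0.6554, -0.2017, 0.1805]
tool_rot: [-3.113, 0.421, 0.001]
contact_force: [0.9, -0.3, -1.0]
gripper_width: 0.184
[ 1.61108095  0.18263275 -0.1123399 ] [ 0.00496962 -0.13256631  0.02039637]
```

View pics/s6c.png

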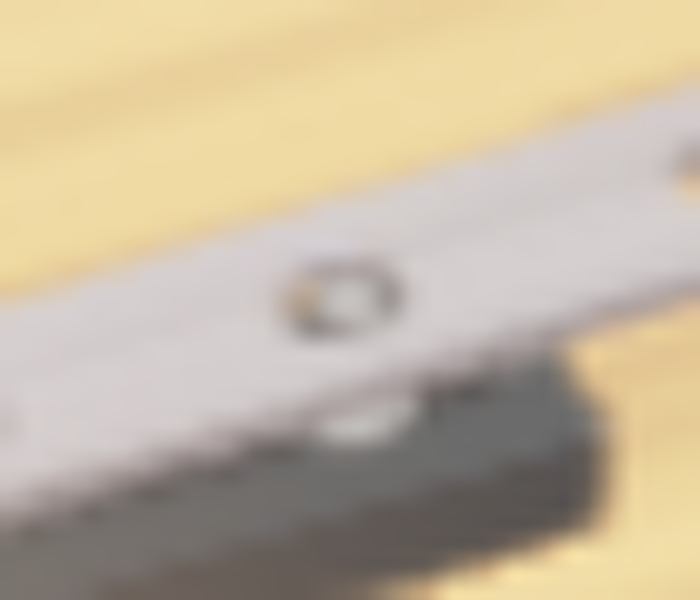

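```bash
python3 -m inch '[0.0008,-0.0002,-0.001,0,0,0, 0.0005,-0.0001,-0.002,0,0,0, 0.0005,-0.0001,-0.002,0,0,0, 0.0004,-0.0001,-0.002,0,0,0, 0,0,0,0,0,0]' 1 6
python3 - <<'E'
from h import *
p=snap('scene','scene7');c=p['img'];cv2.imwrite('pics/s7c.png',cv2.resize(c[161:191,240:275,::-1],None,fx=20,fy=20,interpolation=cv2.INTER_CUBIC))
o=arm.get_obs();print(o['contact_force'],o['tcp_pos'])
E
```

```text
t: 9.37
tcp_pos: [0.6575, -0.2022, 0.1731]
tool_rot: [-3.113, 0.421, 0.001]
contact_force: [0.0, -0.1, -0.8]
gripper_width: 0.186
[ 0.81082525 -0.69697668  1.01054796] [ 0.65751626 -0.20218975  0.17327559]
```

View pics/s7c.png

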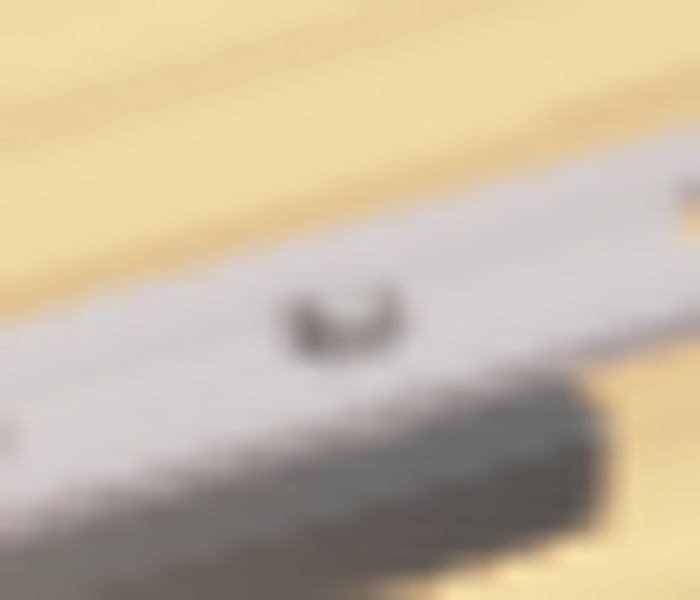

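```bash
python3 -m inch '[0.0004,-0.0001,-0.002,0,0,0, 0.0004,-0.0001,-0.002,0,0,0, 0.0004,-0.0001,-0.002,0,0,0, 0.0003,-0.0001,-0.002,0,0,0, 0,0,0,0,0,0]' 1 5
python3 - <<'E'
from h import *
p=snap('scene','scene8');c=p['img'];cv2.imwrite('pics/s8c.png',cv2.resize(c[141:191,220:295,::-1],None,fx=10,fy=10,interpolation=cv2.INTER_CUBIC))
o=arm.get_obs();print(o['contact_force'],o['tcp_pos'])
E
```

```text
t: 9.83
tcp_pos: [0.659, -0.2026, 0.1651]
tool_rot: [-3.113, 0.42, 0.001]
contact_force: [1.4, -0.4, -0.7]
gripper_width: 0.184
[ 1.35684529 -0.75912165 -0.41377588] [ 0.65903693 -0.20261807  0.16538034]
```

View pics/s8c.png

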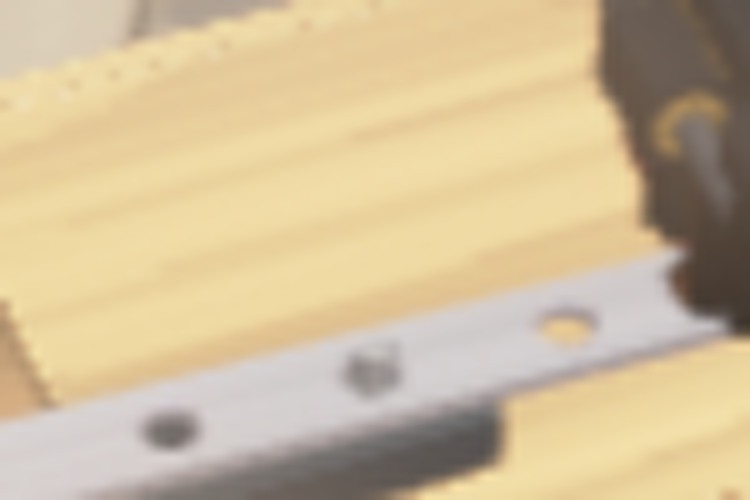

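Peg protrudes up through the middle hole (≈(370,365) in the crop); forces stay low. Lowering on.

```bash
python3 -m inch '[0.0003,-0.0001,-0.002,0,0,0, 0.0003,-0.0001,-0.002,0,0,0, 0.0002,0,-0.0015,0,0,0, 0.0001,0,-0.0015,0,0,0, 0,0,0,0,0,0]' 1 4
python3 - <<'E'
from h import *
p=snap('scene','scene9');c=p['img'];cv2.imwrite('pics/s9c.png',cv2.resize(c[130:215,200:310,::-1],None,fx=7,fy=7,interpolation=cv2.INTER_CUBIC))
o=arm.get_obs();print(o['contact_force'],o['tcp_pos'])
E
```

```text
t: 10.3
tcp_pos: [0.6604, -0.203, 0.1591]
tool_rot: [3.113, -0.421, 0.001]
contact_force: [0.9, 0.3, 2.9]
gripper_width: 0.189
[0.50338636 0.02185933 1.94992238] [ 0.6603705  -0.20303572  0.15923359]
```

View pics/s9c.png

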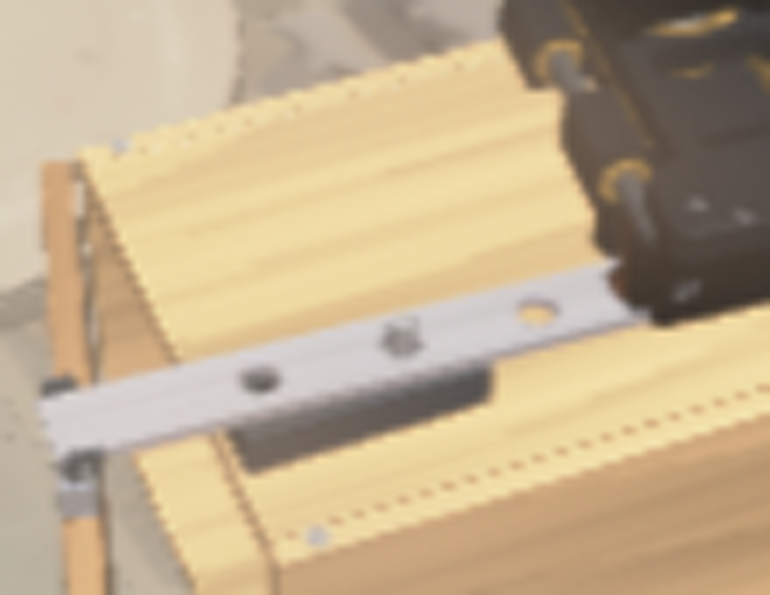

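```bash
python3 - <<'E'
from fit import *
S=[(np.array(a)+.5)/7-.5+[200,130] for a in((260,381),(400,345),(538,314))]
fit(S,arm.get_obs())
fit(S,arm.get_obs(),wt=1/.01)
E
python3 -m inch '[0,0,-0.001,0,0,0, 0,0,0,0,0,0]' 1 4
```

```text
peg [ 0.5807282  -0.18302137] 0.253151078236727 -0.24531634168913607
fit th,psi,phi [ 0.2536 -0.2451  0.0051] target [ 0.2532 -0.2453] res [ 0.1  0.4  0.3  0.6  0.1 -0.5 -0.3  0.2]
hole in plate [16.22917983 -0.45917373] after pure drop [16.23057639 -0.4592431 ]
0.005 d from now [ 0.1 -0.1  0. ]
0.2 d from now [-8.5  2.1 35.9]
0.16 d from now [-6.2  1.5 28.7]
0.12 d from now [-4.1  1.  21.4]
0.08 d from now [-2.4  0.5 14. ]
0.04 d from now [-1.   0.2  6.5]
0 d from now [ 0.2 -0.1 -1. ]
fit th,psi,phi [ 0.2541 -0.243   0.0037] target [ 0.2532 -0.2453] res [-0.   0.4  0.2  0.5 -0.1 -0.5 -0.   0.1]
hole in plate [16.17777322 -0.21659457] after pure drop [16.17849108 -0.21662869]
0.004 d from now [ 0.  -0.5  0. ]
0.2 d from now [-8.5  1.7 36.1]
0.16 d from now [-6.2  1.1 28.9]
0.12 d from now [-4.2  0.6 21.6]
0.08 d from now [-2.5  0.1 14.2]
0.04 d from now [-1.  -0.2  6.8]
0 d from now [ 0.1 -0.5 -0.7]
t: 10.62
tcp_pos: [0.6603, -0.203, 0.1581]
tool_rot: [3.113, -0.42, 0.001]
contact_force: [1.7, -0.2, 2.6]
gripper_width: 0.189
```

```bash
python3 -m inch '[0,0,0.0005,0,0,0, 0,0,0,0,0,0, 0,0,0,0,0,0, 0,0,0,0,0,0, 0,0,0,0,0,0]' 0 
python3 - <<'E'
from h import *
o=arm.get_obs();print(o['contact_force'],o['tcp_pos'],o['gripper_width'])
p=snap('scene','scene10');c=p['img'];cv2.imwrite('pics/s10c.png',cv2.resize(c[130:215,200:310,::-1],None,fx=7,fy=7,interpolation=cv2.INTER_CUBIC))
E
```

```text
t: 11.03
tcp_pos: [0.6597, -0.2027, 0.1578]
tool_rot: [-3.113, 0.42, 0.002]
contact_force: [0.1, -0.4, -0.2]
gripper_width: 0.455
[ 0.13945361 -0.36194353 -0.15349773] [ 0.65974185 -0.20273204  0.15775473] 0.4553122376939727
```

View pics/s10c.png

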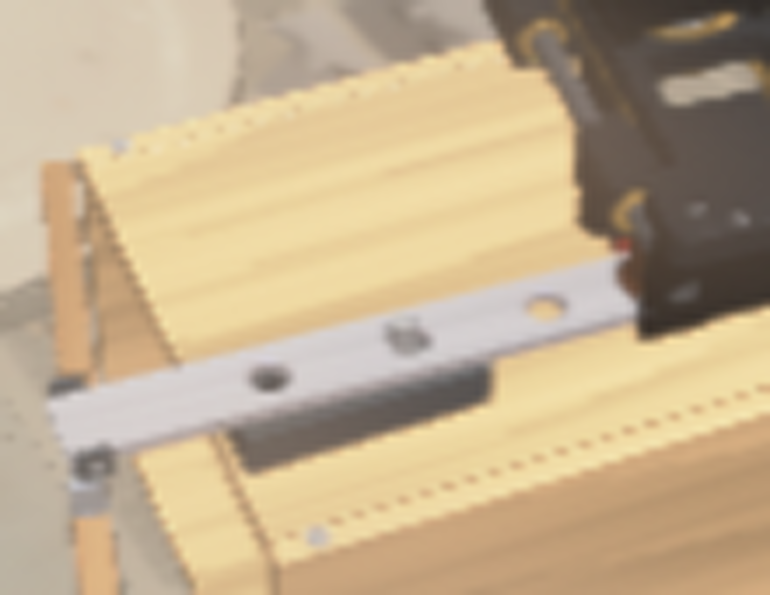

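```bash
python3 -m inch '[0,0,0,0,0,0, 0,0,0,0,0,0, 0,0,0,0,0,0]' -0.4
python3 -m inch '[0,0,0.01,0,0,0, 0,0,0.015,0,0,0, 0,0,0.02,0,0,0, 0,0,0.025,0,0,0, 0,0,0.025,0,0,0, -0.02,0.03,0.02,0,0,0, -0.02,0.03,0,0,0,0, -0.02,0.03,0,0,0,0, -0.02,0.03,0,0,0,0, -0.02,0.03,0,0,0,0, -0.02,0.03,0,0,0,0, -0.02,0.03,0,0,0,0, 0,0.03,0,0,0,0, 0,0.03,0,0,0,0, 0,0.03,0,0,0,0, 0,0,0,0,0,0, 0,0,0,0,0,0]'
python3 - <<'E'
from h import *; from plan import *
for n in('scene','top'):
    p=snap(n,n+'11');marks(p,['middle_hole','stay_arm','knob','jar','tile','pot','rib'])
    r=spotter.mark_of('middle_hole',p)
    if r: print('plate',1000*(Rm.T@(np.array(r[0]['xyz'][:2])-O)-[-.055,-.05]))
    u,v=map(int,proj(p,[.59,-.19,.15]));c=p['img']
    cv2.imwrite(f'pics/{n}11z.png',cv2.resize(c[v-55:v+55,u-65:u+65,::-1],None,fx=5,fy=5,interpolation=cv2.INTER_CUBIC))
E
```

```text
t: 11.33
tcp_pos: [0.6601, -0.2029, 0.1583]
tool_rot: [-3.113, 0.42, 0.0]
contact_force: [0.1, 0.4, 0.5]
gripper_width: 0.639
t: 12.75
tcp_pos: [0.5201, 0.0984, 0.2744]
tool_rot: [-3.114, 0.416, -0.002]
contact_force: [-0.7, 0.4, -0.2]
gripper_width: 0.7
middle_hole [([0.582, -0.1806, 0.1524], 0.98)]
stay_arm [([0.4794, -0.1582, 0.1501], 0.6)]
knob [([0.6633, -0.2013, 0.1708], 0.93), ([0.5809, -0.2942, -0.0023], 0.4)]
jar [([0.472, -0.2716, 0.0024], 0.65), ([0.6298, -0.1403, -0.0013], 0.43)]
tile [([0.6826, -0.3118, 0.0016], 0.62)]
pot [([0.5802, -0.295, -0.0047], 0.93)]
rib [([0.7009, -0.1652, 0.1297], 0.73), ([0.6804, -0.3143, 0.0029], 0.35)]
plate [17.07726558  2.12227852]
middle_hole [([0.5849, -0.1849, 0.1498], 0.55)]
stay_arm [([0.4775, -0.1591, 0.1513], 0.82)]
knob [([0.6607, -0.2019, 0.1719], 0.94)]
jar [([0.4695, -0.2727, 0.0045], 0.94)]
tile [([0.6807, -0.3126, 0.0002], 0.75)]
pot [([0.5814, -0.2936, -0.0016], 0.77)]
rib [([0.6977, -0.1617, 0.1308], 0.65)]
plate [20.75724325 -1.53254903]
```

View pics/scene11z.png

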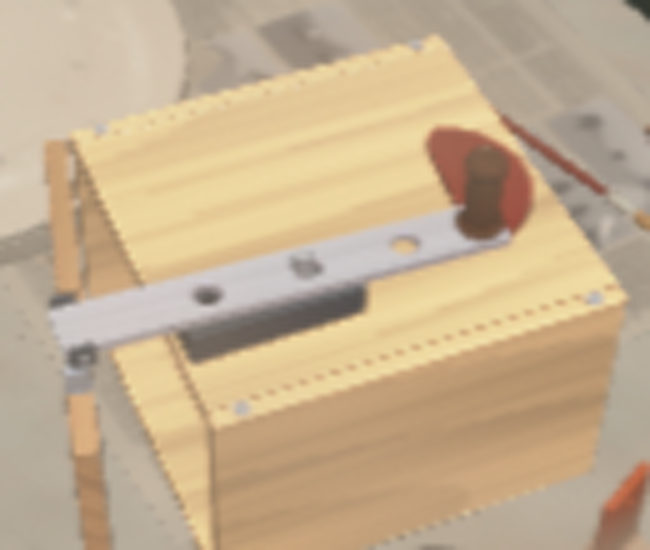

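View pics/top11z.png

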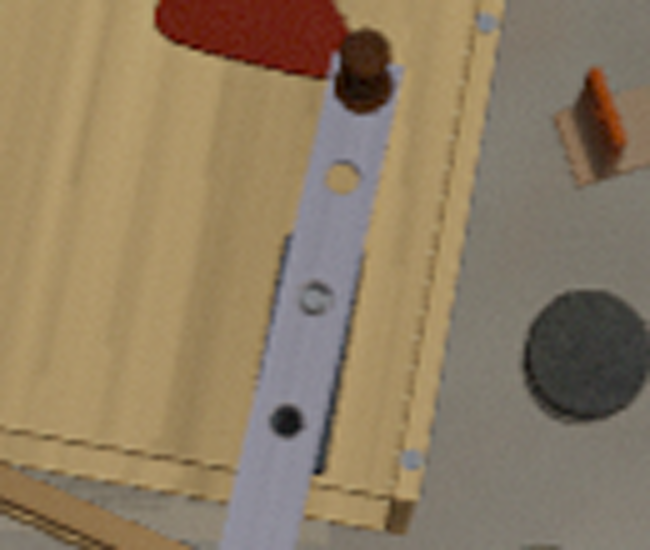

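```bash
python3 -m inch '[0,0,0,0,0,0, 0,0,0,0,0,0, 0,0,0,0,0,0, 0,0,0,0,0,0]'; python3 -c "
from workcell import arm; print(arm.job_done())"
```

```text
t: 13.98
tcp_pos: [0.5201, 0.0971, 0.2733]
tool_rot: [3.113, -0.42, -0.0]
contact_force: [0.1, -0.2, 0.3]
gripper_width: 0.699
the job is handed in; nothing more can be done
None
```

The door is propped open on the middle hole of its stay, and I handed the job in at about 14 s. I took the stay by its knob, lifted it, and opened the door to about 0.25 rad. I swung the bar over the peg, which I had measured in both cameras at about 16 mm behind the slot's centre. I then lowered it in 1–2 mm steps with a light grip, let go and moved clear.

- **Fit:** the last pictures show the peg through the middle hole, with the bar held after I let go. Just before I let go, the fit had the bar level to within 0.005 rad. Afterwards the networks put the hole 17 mm (scene) and 21 mm (top) along the slot and within about 2 mm across it. The peg's place plus the play in the hole implies about 18 mm. Those readings differ by about 4 mm, and all are inside the 23 mm limit.
- **Forces:** the wrist readings I took were about 3 N or less during lowering and about 6 N at most while lifting the stay. They came only at the end of each move, so a short peak between them would not show.
- **Bystanders:** the jar, tile, pot and rib read within about 4 mm of their starting places, which is the networks' accuracy. The one exception is the rib in the top view: the network missed it at the start, so I compared only against the scene view.
- **At rest:** I did not measure the speed of the arm or door directly. I added a short pause before handing in.

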